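# Pack the specimen containers into their foam mailers

## Robot

A 7-joint arm with a two-finger parallel gripper is mounted at the origin on the work surface. World frame = base frame: x ahead of the robot, y to its left, z up, the work surface at z = 0. Lengths are in m, angles in rad, forces in N, time in s.
With the tool pointing down it reaches from about 0.4 to 0.85 m from the base axis. Payload 10.4 kg.
Tool frame: the origin (TCP) lies between the finger pads; the fingertips stand 14 mm ahead of it and the grasp point (between the pads) lies 5 mm behind it (r.finger_overhang is the z of the fingertips in the tool frame, in m); z points along the fingers, y is the line along which they close (so a half turn about z gives the same grasp; the last joint's range is limited). The gripper opens to 87 mm and grips with 3 to 60 N. Pads are 19 mm wide; open, the fingers measure 117 mm over their backs; the gripper's body (75 mm by 190 mm) begins 51 mm behind the grasp point.
Start: joints at [-1.157, 0.332, -0.065, 1.46, 0.022, 1.35, -0.088], TCP at [0.264, 0.566, 0.237] pointing down, gripper open.
Joint ranges: [-2.6, 2.6], [-0.5, 2.12], [-1.47, 1.34], [0.16, 2.42], [-1.27, 4.41], [0.06, 2.06], [-2.6, 2.6]. Speed limits (rad/s): [2.22, 2.22, 2.79, 2.79, 3.14, 3.14, 3.14].

## Interface

Orientations are given as a unit quaternion [x, y, z, w].
In Python, from bench import r, optics gives the robot as it stands.
- The arm moves only by the shell command python3 -m pendant 'ROWS' [FORCE]. ROWS is JSON, a list of rows, each a list of 7 numbers: the closure, from -1 (fully open) to 1 (shut), then the shift along the tool's x, y, z scaled (see below), then the turn, a rotation vector about the tool's x, y, z scaled (see below). In form: [[grip, x, y, z, rx, ry, rz], ...]. A call has 1 to 8 rows; each row is the pose to reach, as a shift and turn from the pose commanded when the call began, along the tool's axes at that moment; what a row does not reach only later rows make up. The controller multiplies each number of a shift by 0.3 m and each number of a turn by 120 degrees. A row lasts 1/8 s, in which the tool goes at most 62.5 mm and 10.7 degrees, less where a joint would pass 70% of its speed; a pose out of reach is approached as far as the arm can. A call with a number of a shift or a turn outside -1 to 1 is refused whole. A call with a gripper value outside its range is refused whole. The fingers move at their own pace and stop on an object; FORCE is the grip in N (left out, the last holds). Time passes only in rows, so rows that repeat a pose let the fingers close. It gives the time, the measured TCP pose, the force, the opening and the grip force at its end, in the units of the state.
- r.read_state(): the state, without advancing time (a new reading comes with each control period).
- optics.camera(name): name is "side" or "top" or "wrist"; returns a dict with "pixels" (420x560x3 uint8, red, green, blue), "vfov" (degrees; the focal length in pixels is half the picture's height over the tangent of half this angle, whatever the lens; pixels are square), "cx", "cy" (the principal point, pixels), "rvec" (rotation vector, rad) and "tvec" (3), from world to camera coordinates, as OpenCV has them. Camera axes: x right, y down, z forward; pixel columns grow to the right and rows downward; lengths in m; the calibration is good to about 2 mm. A picture is of the moment at which its call begins. There is no depth.
- r.close_job(): hands the job in; it is judged then, once.
The state is a dict: "time": time; "joint_positions": joint angles; "joint_vel": joint speeds; "joint_torque": joint torques, N m; "ee_pos": TCP position; "eef_rot": TCP orientation; "ft_force": force on the tool from outside, world axes, zero at the start; "torque": the same for the moment, N m; "width": finger opening in m; "grip_force": force on a finger pad.
Only numpy, scipy, OpenCV 4.12 (cv2) and the standard library are available. Lean on these libraries where they do the work, as an engineer would, in place of code of your own. Each camera call takes 0.05 s, during which the arm holds its last target. There are 200 camera calls.

## Task

Get the four empty specimen containers ready for posting: stand each one fully down in the white foam block whose pocket has its shape and size - the wide jar, the square bottle, the slender tube and the flat slide box each in its own. Keep them upright all the way, let go of them, and leave the small white tube rack and the roll of tape where they are.

Things in the scene. Friction and masses are not known exactly. Their poses are not given: they have to be found in the camera images.
- jar: Round wide specimen jar with a screw lid, the broadest container: body 58 mm in diameter, lid 62 mm in diameter from 58 mm up to the top at 75 mm (grip the lid). Stands upright, loose, rigid, under 0.1 kg. Origin: centre of the underside; z up.
- bottle: Square bottle with a round screw cap: body 46 x 46 mm and 66 mm high with sides along its own x and y, cap 38 mm in diameter from 72 mm up to the top at 92 mm. Stands upright, loose, rigid, under 0.1 kg. Origin: centre of the underside; z up.
- tube: Slender round tube-shaped container with a screw cap and a flat foot, the tallest: body 28 mm in diameter, cap 31 mm in diameter from 74 mm up to the top at 95 mm. Stands upright, loose, rigid, under 0.1 kg. Origin: centre of the underside; z up.
- mailer: Flat upright slide box with a flip top, a plain rectangular box 46 mm along its own x, 28 mm along its own y, 85 mm high. Stands upright, loose, rigid, under 0.1 kg. Origin: centre of the underside; z up.
- jar_foam: White foam block 96 x 96 mm with a large round pocket 68 mm in diameter (the specimen jar's). Taped down: it does not move. Origin: centre of the underside; z up; the pocket is centred on it. The block is 42 mm high, the flat pocket floor lies 12 mm above its underside, and the mouth is bevelled 5 mm wide and 5 mm deep all round.
- bottle_foam: White foam block 84 x 84 mm with a square pocket 56 x 56 mm, sides along its own x and y (the square bottle's). Taped down: it does not move. Origin: centre of the underside; z up; the pocket is centred on it. The block is 42 mm high, the flat pocket floor lies 12 mm above its underside, and the mouth is bevelled 5 mm wide and 5 mm deep all round.
- tube_foam: White foam block 70 x 70 mm with a small round pocket 38 mm in diameter (the slender tube's). Taped down: it does not move. Origin: centre of the underside; z up; the pocket is centred on it. The block is 42 mm high, the flat pocket floor lies 12 mm above its underside, and the mouth is bevelled 5 mm wide and 5 mm deep all round.
- mailer_foam: White foam block 86 x 70 mm with an oblong pocket, 56 mm along its own x and 38 mm along its own y (the slide box's). Taped down: it does not move. Origin: centre of the underside; z up; the pocket is centred on it. The block is 42 mm high, the flat pocket floor lies 12 mm above its underside, and the mouth is bevelled 5 mm wide and 5 mm deep all round.
- white_rack: Small white rack, 112 x 66 mm, top plate 58 mm high, with five short purple-capped sample tubes reaching 83 mm: a bystander in the middle of the table, loose, not to be shifted. Origin: centre of the underside.
- tape: Roll of tape lying flat, 72 mm in diameter, 24 mm high: a bystander nearer the robot, loose, not to be shifted. Origin: centre of the underside. All else on the table (marker pen, tube racks, mixer, boxes, bin) stands outside the area where the containers and blocks are.

How it is judged:
At the end, for the whole second after the job is handed in: Each of the four containers stands in the foam block made for it: its centre within 12 mm of the block's centre, its underside on the pocket floor (at most 17 mm above the block's underside), upright within 0.12 rad (7 degrees), released and at rest (horizontal distance between jar and jar_foam below 0.012 m and z of jar in the frame of jar_foam below 0.017 m and angle between each of jar, bottle, tube, mailer's own z axis and vertical below 0.12 rad and linear speed of each of jar, bottle, tube, mailer below 0.02 m/s and angular speed of each of jar, bottle, tube, mailer below 0.2 rad/s and horizontal distance between bottle and bottle_foam below 0.012 m and z of bottle in the frame of bottle_foam below 0.017 m and horizontal distance between tube and tube_foam below 0.012 m and z of tube in the frame of tube_foam below 0.017 m and horizontal distance between mailer and mailer_foam below 0.012 m and z of mailer in the frame of mailer_foam below 0.017 m); the robot touches nothing.
It fails at once if a container was knocked over or laid down (angle between any of jar, bottle, tube, mailer's own z axis and vertical above 0.7 rad).
It fails at once if the white tube rack was shifted (distance of white_rack from where it was at the start of the episode above 0.025 m).
It fails at once if the roll of tape was shifted (distance of tape from where it was at the start of the episode above 0.025 m).
It also fails if it takes over 109 s, if anything falls off the work surface, if the arm or the gripper's body presses on something with over 40 N, if the wrist force passes 120 N, or if a joint passes its speed limit or range.

## Working session

There is one attempt and no reset: what is moved stays moved. The work goes in short steps, Python scripts to look and compute and a shell command to move; the robot and the scene stay as the last step left them, time stands still between calls to the robot, and variables do not carry over. Pictures are saved under pics/ and viewed, at most 14 in all, crops included, and the job is handed in when it is done.

```bash
ls; mkdir -p pics; python3 - <<'E'
from bench import r, optics
import cv2
s=r.read_state(); print(s)
for n in ["side","top"]:
    c=optics.camera(n); print(n,{k:v for k,v in c.items() if k!="pixels"})
    cv2.imwrite(f"pics/{n}0.png",c["pixels"][:,:,::-1])
    import numpy as np; np.save(f"pics/{n}0.npy",c,allow_pickle=True)
E
```

```text
pics
{'time': 0.0, 'joint_positions': array([-1.1566337 ,  0.33286399, -0.06470175,  1.4609232 ,  0.02158737,
        1.34988537, -0.08851102]), 'joint_vel': array([-0.00053744,  0.00187701,  0.00092325,  0.0012894 , -0.00121419,
        0.00022772, -0.00135837]), 'joint_torque': array([-3.83154693e-04, -6.23255253e+01,  2.44348141e-02, -3.89897847e+01,
       -6.15155837e-02,  3.99844826e-02,  1.14194181e-04]), 'ee_pos': array([0.26422875, 0.5660067 , 0.2357675 ]), 'eef_rot': array([ 2.16645481e-01,  9.76250099e-01, -6.81068079e-04, -1.25296640e-04]), 'ft_force': array([-1.2130194 ,  0.25920476,  0.59956879]), 'torque': array([-0.00512289,  0.01710197,  0.00817199]), 'grip_force': 0.0, 'width': 0.08695787839240805}
side {'vfov': 53.55772477057503, 'cx': 276.815703894159, 'cy': 206.88273550430733, 'rvec': array([ 2.30410519, -0.41057502,  0.19642287]), 'tvec': array([-0.50663285,  0.13399326,  0.90833412])}
top {'vfov': 54.652345595440096, 'cx': 275.72783037856095, 'cy': 207.88635261913063, 'rvec': array([ 2.25224695, -1.92223216,  0.22158069]), 'tvec': array([-0.07281821,  0.50608622,  0.77228681])}
```

View pics/top0.png

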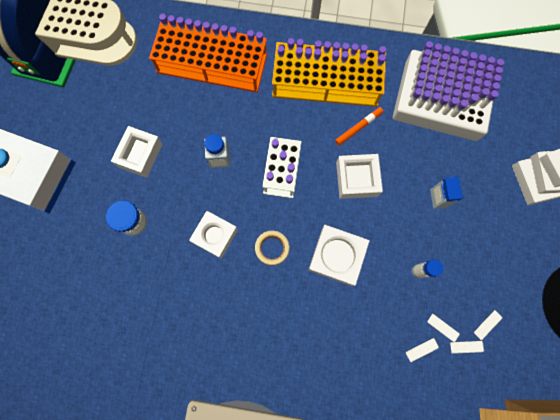

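View pics/side0.png

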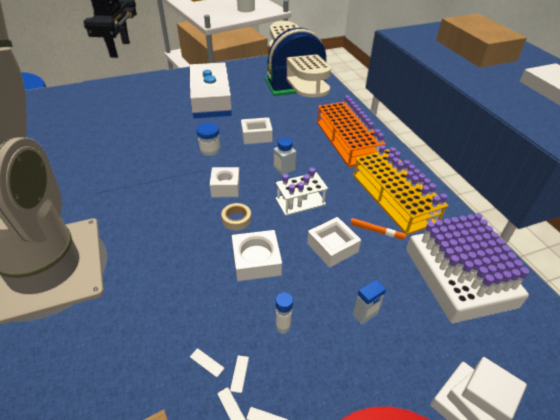

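The top view shows the following, in pixels:

| Object | Position (col, row) |
|---|---|
| jar | (123,215) |
| bottle | (215,147) |
| mailer | (450,190) |
| tube | (432,268) |
| mailer_foam | (136,150) |
| tube_foam | (213,234) |
| bottle_foam | (360,175) |
| jar_foam | (339,254) |
| rack | (282,167) |
| tape | (272,247) |

The side view agrees with this. Next I'll segment the objects and fit models to them.

```bash
cat > vis.py <<'E'
import numpy as np, cv2
from scipy.optimize import minimize
def K(c):
    f=210/np.tan(np.radians(c["vfov"]/2)); return np.array([[f,0,c["cx"]],[0,f,c["cy"]],[0,0,1]])
def proj(c,P): return cv2.projectPoints(np.asarray(P,float),c["rvec"],c["tvec"],K(c),None)[0][:,0]
def ray(c,uv,z):
    R=cv2.Rodrigues(c["rvec"])[0]; o=-R.T@c["tvec"]
    d=R.T@np.linalg.inv(K(c))@np.array([uv[0],uv[1],1]); return (o+d*(z-o[2])/d[2])[:2]
def box(w,d,z0,z1): return np.array([[sx*w/2,sy*d/2,z] for z in(z0,z1) for sx in(-1,1) for sy in(-1,1)])
def cyl(D,z0,z1):
    t=np.linspace(0,2*np.pi,40)[:-1]; return np.array([[D/2*np.cos(a),D/2*np.sin(a),z] for z in(z0,z1) for a in t])
def place(P,p):
    c,s=np.cos(p[2]),np.sin(p[2]); return P@np.array([[c,s,0],[-s,c,0],[0,0,1]])+[p[0],p[1],0]
S=8
def hullmask(c,P,shape):
    h=cv2.convexHull(proj(c,P).astype(np.float32))
    m=np.zeros(shape,np.uint8); cv2.fillConvexPoly(m,np.round(h*16).astype(np.int32),255,cv2.LINE_AA,4); return m/255.
def fit(views,P,p0,yaw=True):
    """views: list of (cam, mask); maximise silhouette IoU"""
    def cost(p):
        q=[p[0],p[1],p[2] if yaw else 0]; t=0
        for c,m in views:
            h=hullmask(c,place(P,q),m.shape); t+=1-np.minimum(h,m).sum()/np.maximum(h,m).sum()
        return t/len(views)
    best=None
    for a in ([0,.4,.8,1.2,-.4,-.8,-1.2,1.57] if yaw else [0]):
        r=minimize(cost,[p0[0],p0[1],a],method="Nelder-Mead",options=dict(initial_simplex=[[p0[0],p0[1],a],[p0[0]+.01,p0[1],a],[p0[0],p0[1]+.01,a],[p0[0],p0[1],a+.2]],xatol=1e-4,fatol=1e-5))
        if best is None or r.fun<best.fun: best=r
    return best.x,best.fun
def comp(m,uv,rad=9):
    n,l,st,ce=cv2.connectedComponentsWithStats(m.astype(np.uint8),connectivity=4)
    w=l[int(uv[1])-rad:int(uv[1])+rad+1,int(uv[0])-rad:int(uv[0])+rad+1].ravel(); w=w[w>0]
    k=np.bincount(w).argmax(); mm=(l==k).astype(np.uint8)
    cs,_=cv2.findContours(mm,cv2.RETR_EXTERNAL,cv2.CHAIN_APPROX_NONE); o=np.zeros_like(mm); cv2.drawContours(o,cs,-1,1,-1); return o.astype(float)
def masks(c):
    h=cv2.cvtColor(c["pixels"],cv2.COLOR_RGB2HSV).astype(int); H,Sa,V=h[...,0],h[...,1],h[...,2]
    return (Sa<75)&(V>85), (Sa>170)&(V>125)&(H>100)&(H<118)
E
python3 - <<'E'
from vis import *
t=np.load("pics/top0.npy",allow_pickle=True).item(); s=np.load("pics/side0.npy",allow_pickle=True).item()
for u,v in [(123,212),(50,300),(450,185),(440,195),(215,157),(141,220),(350,300)]:
    print((u,v),cv2.cvtColor(t["pixels"],cv2.COLOR_RGB2HSV)[v,u])
out=[]
for c,x0,y0,w,h in((t,90,110,400,190),(s,190,110,220,230)):
    w_,b=masks(c); im=c["pixels"].copy(); im[w_]=(255,0,0); im[b]=(0,255,0)
    out.append(cv2.resize(im[y0:y0+h,x0:x0+w],None,fx=300/h*1.0,fy=300/h*1.0,interpolation=cv2.INTER_NEAREST))
W=max(o.shape[1] for o in out)
cv2.imwrite("pics/m.png",np.vstack([np.pad(o,((0,0),(0,W-o.shape[1]),(0,0))) for o in out])[:,:,::-1])
print(W)
E
```

```text
(123, 212) [108 200 218]
(50, 300) [109 149 125]
(450, 185) [109 235 191]
(440, 195) [ 24  35 194]
(215, 157) [ 81  17 148]
(141, 220) [ 24  37 111]
(350, 300) [109 151 127]
632
```

View pics/m.png

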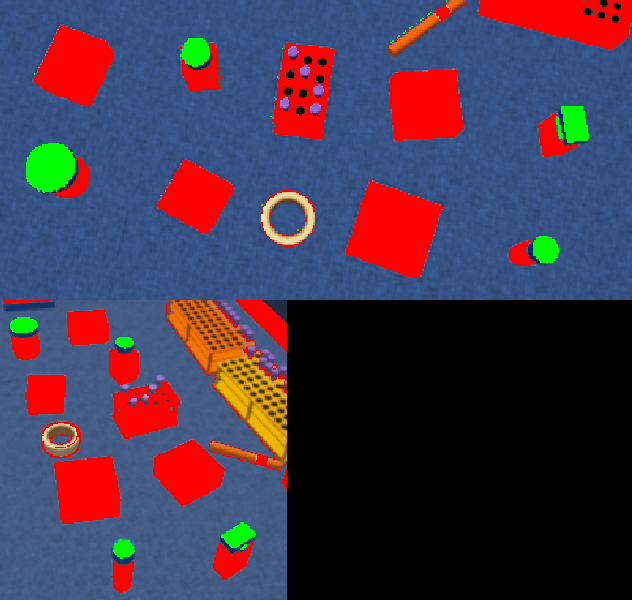

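Segmentation is clean: foams come out white, and lids are bright blue with dark side bands. Next comes the silhouette fitting.

```bash
cat > loc.py <<'E'
from vis import *
t=np.load("pics/top0.npy",allow_pickle=True).item(); s=np.load("pics/side0.npy",allow_pickle=True).item()
def pt(c):
    w,b=masks(c); h=cv2.cvtColor(c["pixels"],cv2.COLOR_RGB2HSV).astype(int); d=(h[...,1]>185)&(h[...,0]>100)&(h[...,0]<125)
    a=w|b|d
    return w,b,cv2.morphologyEx(a.astype(np.uint8),cv2.MORPH_OPEN,np.ones((2,2)))
mt,ms=pt(t),pt(s)
J={"jar_foam":(box(.096,.096,0,.042),(339,254),(257,256),0,1),"bottle_foam":(box(.084,.084,0,.042),(360,175),(334,241),0,1),
"tube_foam":(box(.07,.07,0,.042),(213,234),(225,182),0,1),"mailer_foam":(box(.086,.07,0,.042),(136,150),(257,131),0,1),
"jar":(np.vstack([cyl(.058,0,.058),cyl(.062,.058,.075)]),(123,215),(208,139),2,0),
"jar_lid":(cyl(.062,.075,.075),(123,215),(208,131),1,0),
"bottle":(np.vstack([box(.046,.046,0,.066),cyl(.038,.072,.092)]),(215,147),(285,155),2,1),
"bottle_cap":(cyl(.038,.092,.092),(215,147),(285,144),1,0),
"bottle_body":(box(.046,.046,0,.066),(217,158),(285,160),0,1),
"tube":(np.vstack([cyl(.028,0,.074),cyl(.031,.074,.095)]),(432,268),(284,310),2,0),
"tube_cap":(cyl(.031,.095,.095),(432,268),(284,301),1,0),
"mailer":(box(.046,.028,0,.085),(450,190),(369,302),2,1),
"mailer_top":(box(.046,.028,.085,.085),(453,188),(371,291),1,1),
"rack":(box(.112,.066,0,.058),(282,167),(300,190),0,1)}
for n,(P,a,b,k,y) in J.items():
    z=P[:,2].max(); p0=ray(t,a,z/2)
    va=(t,comp(mt[k],a)); vb=(s,comp(ms[k],b))
    for nm,v in(("both",[va,vb]),("top",[va]),("side",[vb])):
        p,e=fit(v,P,p0,bool(y)); print(n,nm,np.round(p[:2],4),round(np.degrees(p[2]),1) if y else "",round(e,3))
print("tape",ray(t,(272,247),.012))
E
python3 loc.py
```

```text
jar_foam both [ 0.4407 -0.1352] -10.8 0.029
jar_foam top [ 0.4405 -0.1348] -10.8 0.03
jar_foam side [ 0.4409 -0.1354] -10.8 0.026
bottle_foam both [ 0.6191 -0.1577] 12.2 0.032
bottle_foam top [ 0.6186 -0.1573] 102.2 0.037
bottle_foam side [ 0.6193 -0.1581] -77.7 0.024
tube_foam both [0.4424 0.1289] 70.7 0.043
tube_foam top [0.4424 0.1292] 70.8 0.037
tube_foam side [0.4419 0.1279] -19.0 0.046
mailer_foam both [0.5979 0.3309] -11.5 0.042
mailer_foam top [0.5978 0.331 ] -11.9 0.041
mailer_foam side [0.5983 0.3312] -11.1 0.041
jar both [0.4438 0.3069]  0.32
jar top [0.4431 0.3076]  0.087
jar side [0.4458 0.3033]  0.531
jar_lid both [0.4443 0.3088]  0.097
jar_lid top [0.4445 0.3095]  0.055
jar_lid side [0.4447 0.307 ]  0.129
bottle both [0.6193 0.1509] 18.2 0.273
bottle top [0.6173 0.1513] 112.0 0.176
bottle side [0.6191 0.1454] 88.2 0.332
bottle_cap both [0.619  0.1528]  0.166
bottle_cap top [0.619  0.1538]  0.123
bottle_cap side [0.6184 0.1504]  0.184
bottle_body both [0.6189 0.1537] -70.5 0.382
bottle_body top [0.6194 0.1537] -68.9 0.525
bottle_body side [0.6193 0.154 ] 2.3 0.215
tube both [ 0.4352 -0.3109]  0.391
tube top [ 0.435  -0.3105]  0.125
tube side [ 0.4533 -0.2779]  0.637
tube_cap both [ 0.4367 -0.3097]  0.209
tube_cap top [ 0.4365 -0.3078]  0.084
tube_cap side [ 0.4358 -0.3128]  0.224
mailer both [ 0.6032 -0.3424] 17.9 0.347
mailer top [ 0.6015 -0.3405] 21.2 0.151
mailer side [ 0.5989 -0.3487] 23.3 0.516
mailer_top both [ 0.6019 -0.3392] 14.5 0.164
mailer_top top [ 0.6023 -0.3374] 14.4 0.111
mailer_top side [ 0.6021 -0.3409] 13.7 0.136
rack both [0.6091 0.0101] 180.6 0.066
rack top [0.6083 0.0101] 180.9 0.04
rack side [0.6096 0.0095] 180.5 0.088
tape [0.43680046 0.00368245]
```

All objects are located to within about 2–3 mm. Now a helper to turn a target (TCP x, y, z, and closing-axis yaw) into scaled row numbers.

```bash
cat > go.py <<'E'
import sys, numpy as np
from scipy.spatial.transform import Rotation as R
from bench import r
s=r.read_state(); p=np.array(s["ee_pos"]); q=R.from_quat(s["eef_rot"])
def rel(x,y,z,yaw=None):
    y0=q.as_matrix()[:,1]; cur=np.degrees(np.arctan2(y0[1],y0[0]))
    if yaw is None: yaw=cur
    yaw=cur+(yaw-cur+90)%180-90
    a=np.radians(yaw); Y=np.array([np.cos(a),np.sin(a),0]); Z=np.array([0,0,-1.]); M=np.c_[np.cross(Y,Z),Y,Z]
    d=q.inv().apply(np.array([x,y,z])-p); w=(q.inv()*R.from_matrix(M)).as_rotvec()
    return np.round(d/.3,3), np.round(np.degrees(w)/120,3), yaw-cur
print("at",np.round(p,4),"yaw",round(np.degrees(np.arctan2(*q.as_matrix()[[1,0],1])),1),"w",round(s["width"],4),"g",round(s["grip_force"],1),"t",round(s["time"],2),"j7",round(s["joint_positions"][6],2))
for a in sys.argv[1:]:
    v=[float(k) if k!="-" else None for k in a.split(",")]
    d,w,dy=rel(*v); print(a,"->",*d,*w," mm",int(300*np.linalg.norm(d)),"deg",round(dy))
E
python3 go.py .444,.308,.2,65 .444,.308,.0615,65
```

```text
at [0.2642 0.566  0.2358] yaw 65.0 w 0.0869 g 0.0 t 0.1 j7 -0.09
.444,.308,.2,65 -> -0.907 -0.526 0.12 -0.001 0.0 -0.0  mm 316 deg 0
.444,.308,.0615,65 -> -0.907 -0.525 0.582 -0.001 0.0 -0.0  mm 359 deg 0
```

```bash
python3 -m pendant '[[-1,-0.15,-0.09,0.02,0,0,0],[-1,-0.3,-0.175,0.04,0,0,0],[-1,-0.45,-0.26,0.06,0,0,0],[-1,-0.6,-0.35,0.08,0,0,0],[-1,-0.75,-0.435,0.1,0,0,0],[-1,-0.907,-0.526,0.12,0,0,0],[-1,-0.907,-0.526,0.12,0,0,0],[-1,-0.907,-0.526,0.12,0,0,0]]' 25
python3 go.py .444,.308,.0615,65
python3 - <<'E'
from vis import *
from bench import optics
c=optics.camera("wrist"); np.save("pics/w1.npy",c,allow_pickle=True)
im=c["pixels"].copy()
for P in (cyl(.062,.075,.075)+[.444,.308,0],):
    cv2.polylines(im,[np.round(proj(c,P[:39])).astype(np.int32)],True,(255,0,0),1)
cv2.imwrite("pics/w1.png",im[:,:,::-1])
E
```

```text
time: 1.1
ee_pos: [0.4437, 0.3087, 0.2004]
eef_rot: [0.217, 0.976, 0.0, -0.0]
ft_force: [0.1, 0.4, -0.7]
width: 0.0871
grip_force: 0.0
at [0.4437 0.3087 0.2004] yaw 65.0 w 0.0871 g 0.0 t 1.1 j7 0.46
.444,.308,.0615,65 -> -0.002 -0.002 0.463 -0.0 -0.0 -0.0  mm 138 deg 0
```

View pics/w1.png

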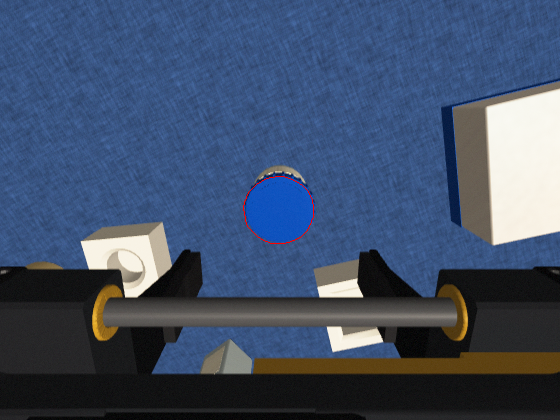

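The wrist picture shows the projected lid circle lying on the real lid at (279,210) to within a pixel. I'll go down and grip.

```bash
python3 -m pendant '[[-1,0,0,0.15,0,0,0],[-1,0,0,0.3,0,0,0],[-1,0,0,0.4,0,0,0],[-1,0,0,0.463,0,0,0],[-1,0,0,0.463,0,0,0],[1,0,0,0.463,0,0,0],[1,0,0,0.463,0,0,0],[1,0,0,0.463,0,0,0]]' 25
python3 -m pendant '[[1,0,0,0,0,0,0],[1,0,0,0,0,0,0],[1,0,0,-0.1,0,0,0],[1,0,0,-0.25,0,0,0],[1,0,0,-0.4,0,0,0],[1,0,0,-0.5,0,0,0],[1,0,0,-0.5,0,0,0]]'
python3 go.py .4407,-.1352,.22,0 .4407,-.1352,.22,-25 .45,.12,.22,20
```

```text
time: 2.15
ee_pos: [0.4445, 0.3086, 0.0624]
eef_rot: [0.217, 0.976, 0.001, 0.0]
ft_force: [-0.1, 0.2, -0.3]
width: 0.0646
grip_force: 0.0
time: 3.02
ee_pos: [0.4451, 0.3089, 0.2139]
eef_rot: [0.217, 0.976, 0.002, 0.001]
ft_force: [-0.6, 0.6, -1.3]
width: 0.0616
grip_force: 25.0
at [0.4451 0.3089 0.2139] yaw 65.0 w 0.0616 g 25.0 t 3.02 j7 0.46
.4407,-.1352,.22,0 -> -0.613 -1.347 -0.025 0.002 -0.0 0.541  mm 444 deg -65
.4407,-.1352,.22,-25 -> -0.613 -1.347 -0.025 0.002 -0.001 0.75  mm 444 deg -90
.45,.12,.22,20 -> -0.281 -0.564 -0.022 0.002 0.0 0.375  mm 189 deg -45
```

```bash
python3 -m pendant '[[1,-0.05,-0.1,0,0,0,0],[1,-0.12,-0.25,0,0,0,0],[1,-0.19,-0.42,-0.01,0,0,0],[1,-0.26,-0.58,-0.02,0,0,0],[1,-0.34,-0.75,-0.02,0,0,0],[1,-0.41,-0.91,-0.02,0,0,0],[1,-0.45,-1,-0.02,0,0,0]]'
python3 -m pendant '[[1,-0.05,-0.1,0,0,0,0],[1,-0.1,-0.2,0,0,0,0],[1,-0.14,-0.3,0,0,0,0],[1,-0.16,-0.34,0,0,0,0],[1,-0.16,-0.34,0,0,0,0],[1,-0.16,-0.34,0,0,0,0]]'
python3 go.py .4407,-.1352,.075,65
```

```text
time: 3.9
ee_pos: [0.4386, -0.0234, 0.2165]
eef_rot: [0.218, 0.976, -0.0, -0.001]
ft_force: [0.1, 0.5, -0.4]
width: 0.0614
grip_force: 25.0
time: 4.65
ee_pos: [0.44, -0.1321, 0.2173]
eef_rot: [0.216, 0.976, 0.0, -0.0]
ft_force: [-0.5, 0.1, -1.2]
width: 0.0611
grip_force: 25.0
at [ 0.44   -0.1321  0.2173] yaw 65.1 w 0.0611 g 25.0 t 4.65 j7 1.31
.4407,-.1352,.075,65 -> -0.007 -0.008 0.474 -0.0 -0.0 0.001  mm 142 deg 0
```

```bash
python3 -m pendant '[[1,-0.007,-0.008,0.05,0,0,0],[1,-0.007,-0.008,0.17,0,0,0],[1,-0.007,-0.008,0.29,0,0,0],[1,-0.007,-0.008,0.37,0,0,0],[1,-0.007,-0.008,0.43,0,0,0],[1,-0.007,-0.008,0.472,0,0,0],[1,-0.007,-0.008,0.472,0,0,0]]'
python3 -m pendant '[[1,0,0,0,0,0,0],[-1,0,0,0,0,0,0],[-1,0,0,0,0,0,0],[-1,0,0,0,0,0,0],[-1,0,0,0,0,0,0],[-1,0,0,-0.1,0,0,0],[-1,0,0,-0.3,0,0,0],[-1,0,0,-0.45,0,0,0]]'
python3 go.py .436,-.310,.18,- .602,-.340,.2,106
```

```text
time: 5.52
ee_pos: [0.4404, -0.1364, 0.0752]
eef_rot: [0.217, 0.976, -0.0, -0.001]
ft_force: [-0.1, 0.0, -0.2]
width: 0.0615
grip_force: 25.0
time: 6.52
ee_pos: [0.4409, -0.1367, 0.2133]
eef_rot: [0.217, 0.976, 0.0, 0.001]
ft_force: [-0.0, 0.6, -0.4]
width: 0.0876
grip_force: 0.0
at [ 0.4409 -0.1367  0.2133] yaw 65.0 w 0.0876 g 0.0 t 6.53 j7 1.32
.436,-.310,.18,- -> -0.23 -0.53 0.111 0.0 0.001 -0.0  mm 176 deg 0
.602,-.340,.2,106 -> -0.773 -0.387 0.045 0.0 0.001 -0.342  mm 259 deg 41
```

```bash
python3 -m pendant '[[-1,-0.07,-0.15,0.02,0,0,0],[-1,-0.14,-0.32,0.04,0,0,0],[-1,-0.2,-0.46,0.05,0,0,0],[-1,-0.23,-0.53,0.05,0,0,0],[-1,-0.23,-0.53,0.05,0,0,0],[-1,-0.23,-0.53,0.05,0,0,0]]'
cat > ov.py <<'E'
import sys; from vis import *; from bench import optics
# ov.py name file : overlay object outlines at estimated poses
E={"jar":(cyl(.062,.075,.075),.444,.308,0),"tube":(cyl(.031,.095,.095),.4364,-.3095,0),"mailer":(box(.046,.028,.085,.085),.6022,-.339,15),
"bcap":(cyl(.038,.092,.092),.619,.153,0),"bottle":(box(.046,.046,.066,.066),.619,.153,20),"bf":(box(.084,.084,.042,.042),.619,-.1577,12.2),"mf":(box(.086,.07,.042,.042),.598,.331,-11.5),"tf":(box(.07,.07,.042,.042),.4423,.1289,-19.2),"jf":(box(.096,.096,.042,.042),.4407,-.1352,-10.8)}
c=optics.camera(sys.argv[1]); im=c["pixels"].copy(); np.save(f"pics/{sys.argv[2]}.npy",c,allow_pickle=True)
Rm=cv2.Rodrigues(c["rvec"])[0]
for n,(P,x,y,a) in E.items():
    Q=place(P,(x,y,np.radians(a)))
    if ((Q@Rm.T+c["tvec"])[:,2]<.05).any(): continue
    uv=proj(c,Q)
    if abs(uv).max()>3000: continue
    cv2.polylines(im,[np.round(cv2.convexHull(uv.astype(np.float32))*16).astype(np.int32)],True,(255,0,0),1,cv2.LINE_AA,4)
cv2.imwrite(f"pics/{sys.argv[2]}.png",im[:,:,::-1])
E
python3 ov.py wrist w2; python3 go.py .4364,-.3095,.079,-
```

```text
time: 7.28
ee_pos: [0.4363, -0.3088, 0.1958]
eef_rot: [0.216, 0.976, 0.0, -0.0]
ft_force: [0.8, 0.6, 0.8]
width: 0.087
grip_force: 0.0
at [ 0.4365 -0.3086  0.1959] yaw 65.1 w 0.0871 g 0.0 t 7.33 j7 1.79
.4364,-.3095,.079,- -> -0.001 -0.003 0.39 0.0 -0.0 0.0  mm 117 deg 0
```

View pics/w2.png

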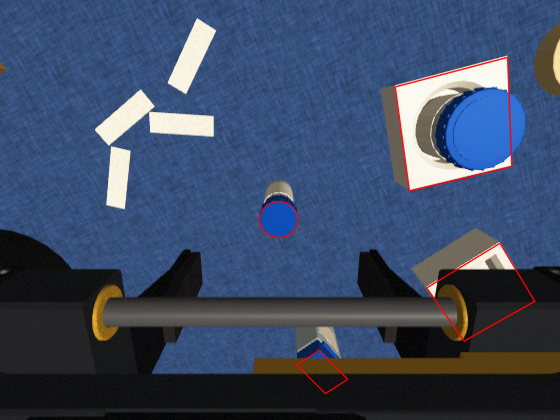

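The tube cap at (278,219) matches its outline, and the jar sits in its pocket at (455,125). I'll grip the tube.

```bash
python3 -m pendant '[[-1,-0.001,-0.003,0.13,0,0,0],[-1,-0.001,-0.003,0.26,0,0,0],[-1,-0.001,-0.003,0.35,0,0,0],[-1,-0.001,-0.003,0.39,0,0,0],[-1,-0.001,-0.003,0.39,0,0,0],[1,-0.001,-0.003,0.39,0,0,0],[1,-0.001,-0.003,0.39,0,0,0],[1,-0.001,-0.003,0.39,0,0,0]]' 20
python3 -m pendant '[[1,0,0,0,0,0,0],[1,0,0,0,0,0,0],[1,0,0,0,0,0,0],[1,0,0,-0.1,0,0,0],[1,0,0,-0.25,0,0,0],[1,0,0,-0.4,0,0,0],[1,0,0,-0.48,0,0,0],[1,0,0,-0.48,0,0,0]]'
python3 go.py .4423,.1289,.225,65
```

```text
time: 8.32
ee_pos: [0.4363, -0.3108, 0.0795]
eef_rot: [0.217, 0.976, 0.0, 0.0]
ft_force: [-0.6, 1.0, 0.1]
width: 0.0646
grip_force: 0.0
time: 9.32
ee_pos: [0.4367, -0.3112, 0.2246]
eef_rot: [0.217, 0.976, -0.0, 0.002]
ft_force: [0.1, -0.1, 0.4]
width: 0.0306
grip_force: 20.0
at [ 0.4367 -0.3112  0.2246] yaw 65.0 w 0.0306 g 20.0 t 9.32 j7 1.78
.4423,.1289,.225,65 -> 0.604 1.337 -0.002 0.0 0.002 -0.0  mm 440 deg 0
```

```bash
python3 -m pendant '[[1,0.04,0.09,0,0,0,0],[1,0.11,0.24,0,0,0,0],[1,0.18,0.4,0,0,0,0],[1,0.25,0.56,0,0,0,0],[1,0.33,0.73,0,0,0,0],[1,0.4,0.89,0,0,0,0],[1,0.45,1,0,0,0,0]]'
python3 -m pendant '[[1,0.05,0.1,0,0,0,0],[1,0.1,0.2,0,0,0,0],[1,0.14,0.3,0,0,0,0],[1,0.154,0.337,0,0,0,0],[1,0.154,0.337,0,0,0,0],[1,0.154,0.337,0,0,0,0]]'
python3 go.py .4423,.1289,.0925,65
```

```text
time: 10.2
ee_pos: [0.4397, 0.0207, 0.2218]
eef_rot: [0.216, 0.976, -0.0, -0.001]
ft_force: [1.1, 0.3, -0.2]
width: 0.0304
grip_force: 20.0
time: 10.95
ee_pos: [0.4415, 0.128, 0.2228]
eef_rot: [0.217, 0.976, -0.0, -0.0]
ft_force: [0.4, -0.7, -1.0]
width: 0.0307
grip_force: 20.0
at [0.4415 0.128  0.2228] yaw 64.9 w 0.0307 g 20.0 t 10.95 j7 0.74
.4423,.1289,.0925,65 -> -0.001 0.004 0.434 -0.0 -0.0 -0.001  mm 130 deg 0
```

```bash
python3 -m pendant '[[1,0,0.004,0.05,0,0,0],[1,0,0.004,0.15,0,0,0],[1,0,0.004,0.25,0,0,0],[1,0,0.004,0.33,0,0,0],[1,0,0.004,0.39,0,0,0],[1,0,0.004,0.433,0,0,0],[1,0,0.004,0.433,0,0,0]]'
python3 -m pendant '[[1,0,0,0,0,0,0],[-1,0,0,0,0,0,0],[-1,0,0,0,0,0,0],[-1,0,0,0,0,0,0],[-1,0,0,0,0,0,0],[-1,0,0,-0.1,0,0,0],[-1,0,0,-0.25,0,0,0],[-1,0,0,-0.4,0,0,0]]'
python3 go.py .619,.153,.215,110 .619,.153,.215,20
```

```text
time: 11.82
ee_pos: [0.4426, 0.1302, 0.093]
eef_rot: [0.217, 0.976, 0.0, 0.001]
ft_force: [1.1, 1.3, 1.2]
width: 0.0303
grip_force: 19.9
time: 12.82
ee_pos: [0.4417, 0.1303, 0.2144]
eef_rot: [0.217, 0.976, -0.0, -0.0]
ft_force: [0.7, 1.2, 0.1]
width: 0.0852
grip_force: 0.0
at [0.4417 0.1303 0.2144] yaw 65.0 w 0.0852 g 0.0 t 12.82 j7 0.74
.619,.153,.215,110 -> -0.503 0.318 -0.002 -0.0 -0.0 -0.375  mm 178 deg 45
.619,.153,.215,20 -> -0.503 0.318 -0.002 -0.0 -0.0 0.375  mm 178 deg -45
```

```bash
python3 -m pendant '[[-1,-0.12,0.08,0,0,0,0.08],[-1,-0.25,0.16,0,0,0,0.16],[-1,-0.38,0.24,0,0,0,0.24],[-1,-0.503,0.318,0,0,0,0.32],[-1,-0.503,0.318,0,0,0,0.375],[-1,-0.503,0.318,0,0,0,0.375],[-1,-0.503,0.318,0,0,0,0.375]]'
python3 ov.py wrist w3; python3 go.py .619,.153,.055,20
```

```text
time: 13.7
ee_pos: [0.6187, 0.1532, 0.2133]
eef_rot: [0.573, 0.82, 0.0, -0.0]
ft_force: [-0.3, 0.7, 0.4]
width: 0.0867
grip_force: 0.0
at [0.6188 0.1532 0.2134] yaw 20.1 w 0.0874 g 0.0 t 13.75 j7 0.15
.619,.153,.055,20 -> -0.001 0.0 0.528 0.0 -0.0 0.001  mm 158 deg 0
```

View pics/w3.png

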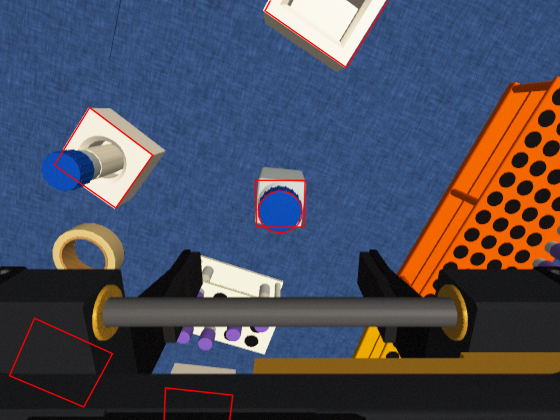

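The bottle is at (280,205) with its yaw matching, and the tube stands in its pocket at (110,160). I'll grip the bottle by its body.

```bash
python3 -m pendant '[[-1,0,0,0.15,0,0,0],[-1,0,0,0.3,0,0,0],[-1,0,0,0.44,0,0,0],[-1,0,0,0.528,0,0,0],[-1,0,0,0.528,0,0,0],[1,0,0,0.528,0,0,0],[1,0,0,0.528,0,0,0],[1,0,0,0.528,0,0,0]]' 20
python3 -m pendant '[[1,0,0,0,0,0,0],[1,0,0,0,0,0,0],[1,0,0,0,0,0,0],[1,0,0,-0.1,0,0,0],[1,0,0,-0.25,0,0,0],[1,0,0,-0.4,0,0,0],[1,0,0,-0.53,0,0,0],[1,0,0,-0.53,0,0,0]]'
python3 go.py .619,-.1577,.215,12.2
```

```text
time: 14.75
ee_pos: [0.6196, 0.1533, 0.0558]
eef_rot: [0.574, 0.819, 0.001, 0.0]
ft_force: [-0.3, -0.3, -0.5]
width: 0.065
grip_force: 0.0
time: 15.75
ee_pos: [0.6206, 0.1533, 0.2171]
eef_rot: [0.574, 0.819, 0.002, 0.002]
ft_force: [-0.4, -0.1, -1.1]
width: 0.0471
grip_force: 19.3
at [0.6206 0.1533 0.2171] yaw 20.0 w 0.0471 g 19.3 t 15.75 j7 0.15
.619,-.1577,.215,12.2 -> -0.973 -0.359 0.005 0.003 -0.0 0.065  mm 311 deg -8
```

```bash
python3 -m pendant '[[1,-0.1,-0.04,0,0,0,0.01],[1,-0.26,-0.1,0,0,0,0.02],[1,-0.43,-0.16,0,0,0,0.03],[1,-0.6,-0.22,0,0,0,0.04],[1,-0.77,-0.285,0,0,0,0.05],[1,-0.9,-0.33,0,0,0,0.065],[1,-0.973,-0.359,0,0,0,0.065],[1,-0.973,-0.359,0,0,0,0.065]]'
python3 -m pendant '[[1,0,0,0,0,0,0]]'
python3 ov.py wrist w4; python3 go.py .619,-.1577,.0685,12.2
```

```text
time: 16.75
ee_pos: [0.616, -0.1615, 0.2125]
eef_rot: [0.63, 0.776, -0.001, -0.0]
ft_force: [-0.6, -0.2, -0.4]
width: 0.0467
grip_force: 19.3
time: 16.88
ee_pos: [0.6172, -0.1572, 0.2128]
eef_rot: [0.628, 0.778, -0.0, -0.001]
ft_force: [0.2, 1.5, -0.8]
width: 0.0473
grip_force: 19.3
at [ 0.6175 -0.1567  0.2131] yaw 12.3 w 0.047 g 19.3 t 16.93 j7 0.55
.619,-.1577,.0685,12.2 -> -0.005 0.004 0.482 -0.0 -0.0 0.0  mm 144 deg 0
```

View pics/w4.png

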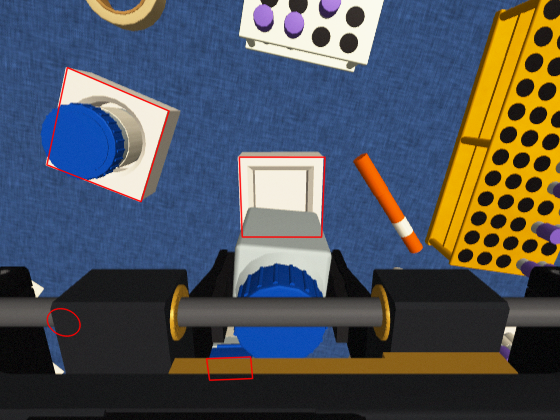

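The bottle hangs at (282,260), with its bottom edge parallel to the pocket at (281,195), and the foam outline matches. I'll lower it.

```bash
python3 -m pendant '[[1,-0.003,0.002,0.05,0,0,0],[1,-0.003,0.002,0.17,0,0,0],[1,-0.003,0.002,0.29,0,0,0],[1,-0.003,0.002,0.37,0,0,0],[1,-0.003,0.002,0.43,0,0,0],[1,-0.003,0.002,0.48,0,0,0],[1,-0.003,0.002,0.48,0,0,0]]'
python3 -m pendant '[[1,0,0,0,0,0,0],[-1,0,0,0,0,0,0],[-1,0,0,0,0,0,0],[-1,0,0,0,0,0,0],[-1,0,0,0,0,0,0],[-1,0,0,-0.15,0,0,0],[-1,0,0,-0.3,0,0,0],[-1,0,0,-0.48,0,0,0]]'
python3 go.py .602,-.339,.21,106
```

```text
time: 17.8
ee_pos: [0.618, -0.1585, 0.0689]
eef_rot: [0.628, 0.778, -0.0, -0.0]
ft_force: [-0.1, 0.7, -0.4]
width: 0.0472
grip_force: 19.3
time: 18.8
ee_pos: [0.6178, -0.1586, 0.2147]
eef_rot: [0.628, 0.778, -0.0, -0.001]
ft_force: [0.2, -0.2, 0.7]
width: 0.087
grip_force: 0.0
at [ 0.6178 -0.1586  0.2147] yaw 12.2 w 0.087 g 0.0 t 18.8 j7 0.55
.602,-.339,.21,106 -> -0.577 -0.178 0.015 -0.001 0.0 0.718  mm 181 deg -86
```

```bash
python3 -m pendant '[[-1,-0.16,-0.05,0,0,0,0],[-1,-0.33,-0.1,0,0,0,-0.02],[-1,-0.48,-0.15,0.01,0,0,-0.03],[-1,-0.577,-0.178,0.015,0,0,-0.03],[-1,-0.577,-0.178,0.015,0,0,-0.03],[-1,-0.577,-0.178,0.015,0,0,-0.03],[-1,-0.577,-0.178,0.015,0,0,-0.03]]'
python3 ov.py wrist w5; python3 go.py .602,-.339,.063,16; python3 - <<'E'
from vis import *
c=np.load("pics/w5.npy",allow_pickle=True).item(); w,b=masks(c)
uv=proj(c,[[.602,-.339,.085]])[0]; m=comp(b,uv); print(uv,m.sum())
print(fit([(c,m)],box(.046,.028,.085,.085),(.602,-.339)))
E
```

```text
time: 19.68
ee_pos: [0.6033, -0.3377, 0.2093]
eef_rot: [0.603, 0.798, 0.0, -0.0]
ft_force: [-0.9, -0.3, 0.1]
width: 0.0869
grip_force: 0.0
at [ 0.6033 -0.3379  0.2093] yaw 15.9 w 0.0868 g 0.0 t 19.73 j7 0.91
.602,-.339,.063,16 -> -0.003 -0.005 0.488 0.0 -0.0 -0.001  mm 146 deg 0
[277.77457562 211.5571292 ] 1749.0
(array([ 0.60208216, -0.33806039,  0.28047744]), np.float64(0.12574870598604615))
```

View pics/w5.png

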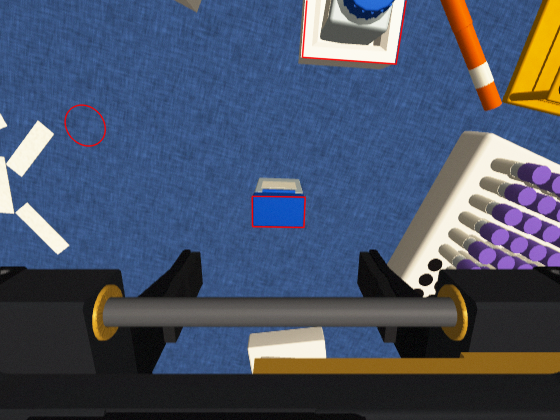

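The mailer's top is at (278,211), aligned with the outline, and the bottle is in its pocket at (355,25). I'll grip it across its 46 mm side.

```bash
python3 -m pendant '[[-1,-0.001,-0.004,0.15,0,0,0],[-1,-0.001,-0.004,0.3,0,0,0],[-1,-0.001,-0.004,0.42,0,0,0],[-1,-0.001,-0.004,0.488,0,0,0],[-1,-0.001,-0.004,0.488,0,0,0],[1,-0.001,-0.004,0.488,0,0,0],[1,-0.001,-0.004,0.488,0,0,0],[1,-0.001,-0.004,0.488,0,0,0]]' 20
python3 -m pendant '[[1,0,0,0,0,0,0],[1,0,0,0,0,0,0],[1,0,0,0,0,0,0],[1,0,0,-0.1,0,0,0],[1,0,0,-0.25,0,0,0],[1,0,0,-0.4,0,0,0],[1,0,0,-0.53,0,0,0],[1,0,0,-0.53,0,0,0]]'
python3 go.py .6,0,.22,2.5
```

```text
time: 20.72
ee_pos: [0.602, -0.3401, 0.0638]
eef_rot: [0.603, 0.797, 0.0, 0.001]
ft_force: [0.4, 1.1, -0.5]
width: 0.0645
grip_force: 0.0
time: 21.72
ee_pos: [0.6026, -0.3409, 0.2255]
eef_rot: [0.603, 0.797, 0.001, 0.003]
ft_force: [1.1, 0.0, -1.0]
width: 0.0459
grip_force: 20.0
at [ 0.6026 -0.3409  0.2255] yaw 15.8 w 0.0459 g 20.0 t 21.73 j7 0.91
.6,0,.22,2.5 -> 1.096 0.3 0.016 0.002 0.002 0.111  mm 340 deg -13
```

```bash
python3 -m pendant '[[1,0.1,0.03,0,0,0,0.01],[1,0.26,0.07,0,0,0,0.03],[1,0.43,0.12,0,0,0,0.05],[1,0.6,0.165,0,0,0,0.07],[1,0.77,0.21,0,0,0,0.09],[1,0.92,0.25,0,0,0,0.111],[1,1,0.274,0,0,0,0.111],[1,1,0.274,0,0,0,0.111]]'
python3 go.py .598,.3295,.22,-11.5
```

```text
time: 22.72
ee_pos: [0.5987, -0.0261, 0.2206]
eef_rot: [0.69, 0.724, -0.0, -0.001]
ft_force: [0.4, -0.7, -0.4]
width: 0.046
grip_force: 20.0
at [ 0.5987 -0.0261  0.2206] yaw 2.7 w 0.046 g 20.0 t 22.73 j7 0.15
.598,.3295,.22,-11.5 -> 1.184 0.053 0.003 -0.001 -0.0 0.118  mm 355 deg -14
```

```bash
python3 -m pendant '[[1,0.1,0.005,0,0,0,0.01],[1,0.26,0.01,0,0,0,0.03],[1,0.43,0.02,0,0,0,0.05],[1,0.6,0.027,0,0,0,0.07],[1,0.77,0.035,0,0,0,0.09],[1,0.92,0.042,0,0,0,0.11],[1,1,0.045,0,0,0,0.118],[1,1,0.045,0,0,0,0.118]]'
python3 go.py .598,.3295,.22,-11.5
```

```text
time: 23.72
ee_pos: [0.5995, 0.2722, 0.2206]
eef_rot: [0.775, 0.632, -0.001, -0.0]
ft_force: [0.2, -0.8, -0.3]
width: 0.046
grip_force: 20.0
at [0.5995 0.2722 0.2206] yaw -11.6 w 0.046 g 20.0 t 23.73 j7 -0.56
.598,.3295,.22,-11.5 -> 0.186 -0.043 0.002 -0.0 0.001 -0.001  mm 57 deg 0
```

```bash
python3 -m pendant '[[1,0.09,-0.02,0,0,0,0],[1,0.16,-0.035,0,0,0,0],[1,0.186,-0.043,0,0,0,0],[1,0.186,-0.043,0,0,0,0],[1,0.186,-0.043,0,0,0,0]]'
python3 ov.py wrist w6; python3 go.py .598,.3295,.0765,-11.5
```

```text
time: 24.35
ee_pos: [0.5988, 0.3276, 0.222]
eef_rot: [0.776, 0.631, -0.0, 0.0]
ft_force: [0.0, -0.2, -0.8]
width: 0.0461
grip_force: 20.0
at [0.5988 0.3276 0.222 ] yaw -11.8 w 0.0459 g 20.0 t 24.4 j7 -0.63
.598,.3295,.0765,-11.5 -> 0.006 -0.004 0.485 0.0 0.0 -0.002  mm 145 deg 0
```

View pics/w6.png

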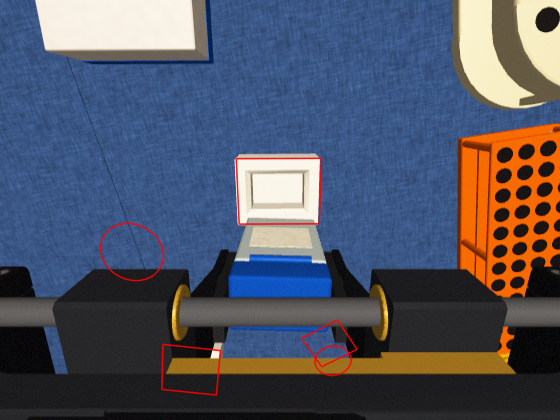

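The mailer hangs at (280,270), square to its foam pocket at (278,190). I'll lower it.

```bash
python3 -m pendant '[[1,0.004,-0.003,0.05,0,0,0],[1,0.004,-0.003,0.17,0,0,0],[1,0.004,-0.003,0.29,0,0,0],[1,0.004,-0.003,0.37,0,0,0],[1,0.004,-0.003,0.43,0,0,0],[1,0.004,-0.003,0.484,0,0,0],[1,0.004,-0.003,0.484,0,0,0]]'
python3 -m pendant '[[1,0,0,0,0,0,0],[-1,0,0,0,0,0,0],[-1,0,0,0,0,0,0],[-1,0,0,0,0,0,0],[-1,0,0,0,0,0,0],[-1,0,0,-0.15,0,0,0],[-1,0,0,-0.3,0,0,0],[-1,0,0,-0.6,0,0,0]]'
python3 -m pendant '[[-1,0,0,-0.3,0,0,0],[-1,0,0,-0.3,0,0,0],[-1,0,0,-0.3,0,0,0]]'
python3 - <<'E'
from vis import *; from bench import optics
t,s=optics.camera("top"),optics.camera("side")
np.save("pics/top1.npy",t,allow_pickle=True);np.save("pics/side1.npy",s,allow_pickle=True)
a=cv2.resize(t["pixels"][110:300,90:490],(800,380)); b=cv2.resize(s["pixels"][110:330,180:400],(220,220))
cv2.imwrite("pics/e.png",np.vstack([a,np.pad(b,((0,0),(0,580),(0,0)))])[:,:,::-1])
E
```

```text
time: 25.28
ee_pos: [0.5978, 0.3299, 0.076]
eef_rot: [0.776, 0.631, -0.0, 0.0]
ft_force: [0.4, -0.3, -0.4]
width: 0.0459
grip_force: 20.0
time: 26.28
ee_pos: [0.597, 0.3298, 0.2294]
eef_rot: [0.776, 0.631, -0.001, -0.0]
ft_force: [1.8, 0.7, 0.4]
width: 0.0866
grip_force: 0.0
time: 26.65
ee_pos: [0.5987, 0.3302, 0.322]
eef_rot: [0.776, 0.631, 0.002, 0.0]
ft_force: [-0.1, 0.6, 0.3]
width: 0.0872
grip_force: 0.0
```

View pics/e.png

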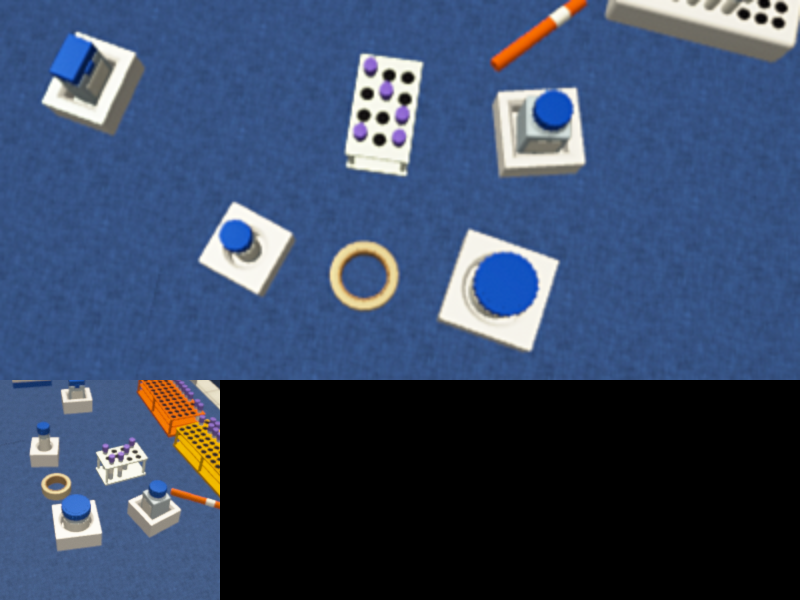

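All four containers stand in their own blocks, and the rack and tape look unmoved. Before handing in, I'll check the seating by triangulating the lid tops.

```bash
python3 - <<'E'
from vis import *
t=np.load("pics/top1.npy",allow_pickle=True).item(); s=np.load("pics/side1.npy",allow_pickle=True).item()
Pm=lambda c:K(c)@np.c_[cv2.Rodrigues(c["rvec"])[0],c["tvec"]]
for n,x,y,z in(("jar",.4407,-.1352,.087),("bottle",.619,-.1577,.104),("tube",.4423,.1289,.107),("mailer",.598,.331,.097)):
    uv=[]
    for c in(t,s):
        m=comp(masks(c)[1],proj(c,[[x,y,z]])[0],5); v,u=np.nonzero(m); uv.append((u.mean(),v.mean()))
    X=cv2.triangulatePoints(Pm(t),Pm(s),np.array(uv[0]),np.array(uv[1]))[:,0]; print(n,np.round((X[:3]/X[3]-[x,y,z])*1000,1),"mm off")
E
```

```text
jar [ 0.2  0.5 -5.5] mm off
bottle [ 0.7 -0.4 -4.1] mm off
tube [ 0.6 -0.4 -1.7] mm off
mailer [ 0.7  1.5 -3.1] mm off
```

```bash
python3 -c "
from bench import r; print(r.close_job())"
```

```text
the job is handed in; nothing more can be done
None
```

All four containers stand released in their matching foam blocks, each within about 2 mm of centre with none sitting high by the camera check; the rack and tape look unmoved, and I handed the job in at about 27 s without seeing the verdict.

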